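Point-and-check before starting the evaporator

ROBOT

A 6-joint arm with a two-finger parallel gripper is mounted at the origin on the work surface. World frame = base frame: x ahead of the robot, y to its left, z up, the work surface at z = 0. Lengths are in m, angles in rad, forces in N, time in s.
With the tool pointing down it reaches from about 0.4 to 0.825 m from the base axis. Payload 7 kg.
Tool frame: the origin (TCP) lies between the finger pads, 19 mm behind the fingertips; this is the grasp point; z points along the fingers, y is the line along which they close (so a half turn about z gives the same grasp; the last joint's range is limited). The gripper opens to 88 mm and grips with 3 to 60 N. Pads are 19 mm wide; open, the fingers measure 130 mm over their backs; the gripper's body (78 mm by 193 mm) begins 47 mm behind the grasp point.
Start: joints at [-0.847, 0.359, 0.012, 0, -1.224, -0.288], TCP at [0.285, -0.612, 0.245] pointing down, gripper open.
Joint ranges: [-3.07, 3.07], [-1.43, 2.12], [-1.02, 1.25], [-3.03, 1.67], [-3.05, -0], [-3.03, 3.03]. Speed limits (rad/s): [2.39, 2.39, 3.01, 3.14, 3.14, 3.14].

INTERFACE

Orientations are given as [roll, pitch, yaw] about the fixed x, y, z axes, in that order (R = Rz(yaw) Ry(pitch) Rx(roll)).
In Python, from station import get_state, cams, arm, nets gives the robot as it stands.
- The arm moves only by the shell command python3 -m creep 'ROWS' [FORCE]. ROWS is a JSON object of lists of equal length, an entry for each row: "translation": the shift along the world's x, y, z in mm, a list of three; "spin": the turn about the world's z in rad; "gripper": the opening, from 0 (shut) to 1 (fully open). In form: {"translation": [[dx, dy, dz], ...], "spin": [spin, ...], "gripper": [gripper, ...]}. A call has 1 to 8 rows; each row shifts and turns the commanded pose from where the row before left it; what a row does not reach is not made up. A row lasts 1/10 s, in which the tool goes at most 50 mm and 8.59 degrees, less where a joint would pass 70% of its speed; a pose out of reach is approached as far as the arm can. A call is refused whole if a number of a shift passes 50 or a number of a turn 0.15, either way. A call with a gripper value outside its range is refused whole. The fingers move at their own pace and stop on an object; FORCE is the grip in N (left out, the last holds). Time passes only in rows, so rows that do not move let the fingers close. It gives the time, the measured TCP pose, the force, the opening and the grip force at its end, in the units of the state.
- get_state(): the state, without advancing time (a new reading comes with each control period).
- cams.grab_frame(name): name is "scene" or "top" or "wrist"; returns a dict with "img" (400x640x3 uint8, red, green, blue), "mtx" (3x3 intrinsics, pixels), "R" (3x3) and "t" (3): a world point X has camera coordinates R X + t. Camera axes: x right, y down, z forward; pixel columns grow to the right and rows downward; lengths in m; the calibration is good to about 2 mm. A picture is of the moment at which its call begins. There is no depth.
- arm.job_done(): hands the job in; it is judged then, once.
Trained networks look in the newest picture that a camera, given by its name, has taken for a name from the list of things; names that differ only in an ending like _2 or _b are one class to them, and where a whole thing is asked for, a point or a joint stands for the part that bears it (a point fixed in the world has none). Each returns a list of dicts, best first, with "confidence" (0 to 1); they miss things now and then, are a little off and sometimes report something else, mostly with a low value. They report only what shows in the picture. A call takes as long as a camera call.
- nets.search_frame(camera, label): "centre" ([x, y, z] in m, in world coordinates, good to about 4 mm: the middle of the surface that is visible of it).
- nets.pinpoint(camera, label): "centre" ([x, y, z] in m, in world coordinates, good to about 4 mm: a listed point, or the origin of a listed thing).
The state is a dict: "t": time; "q": joint angles; "qd": joint speeds; "joint_efforts": joint torques, N m; "eef_pos": TCP position; "ee_rot": TCP orientation; "force": force on the tool from outside, world axes, zero at the start; "moment": the same for the moment, N m; "width": finger opening in m; "gripper_force": force on a finger pad.
Only numpy, scipy, OpenCV 4.12 (cv2) and the standard library are available. Lean on these libraries where they do the work, as an engineer would, in place of code of your own. Each camera call takes 0.05 s, during which the arm holds its last target. There are 200 camera calls.

TASK

Do the point-and-check before starting the evaporator: point at the larger of the two round-bottomed flasks by holding the fingertips just above its mouth (2 to 3 cm, without touching it) for two seconds, then point at the larger of the two dial gauges in the same way, just above the middle of its face. Then push the lever on the control console all the way over to the other side, and leave it there. Point at no other flask or gauge, touch none of the flasks and gauges, pick nothing up, and leave everything else where it stands.

Things in the scene. Friction and masses are not known exactly. Their poses are not given: they have to be found in the camera images.
- large_round_flask: large round-bottomed clear glass flask: bulb 86 mm across sitting in a brown cork ring (96 mm across, 25 mm high), narrow neck with a 34 mm collar, 150 mm high in all; loose, one piece with its ring. Origin: centre of the ring's underside, on the bench; z up
- large_round_flask_mouth (a point): centre of the large round flask's mouth, on its axis at its very top, 150 mm above the bench
- large_gauge: large dial gauge lying face up on a short post and round foot: steel case 100 mm across, white face with black ticks and needle, a brass pipe stub sticking out 28 mm from its rim; face 70 mm above the bench; fixed. Origin: centre of the foot's underside; z up
- large_gauge_face (a point): middle of the large gauge's face, 70 mm above the bench
- console: grey control console box 130 x 110 x 40 mm, dark top, fixed. Origin: centre of its underside; z up. Its lever swings along the console's x axis
- start_lever (a joint): angle of the console's black toggle lever (rad): 0 = leaning about 30 degrees towards the console's -x (off, where it starts, 0 to 0.15), 1.0 = end stop, leaning 30 degrees towards the console's +x (on). The lever swings about 60 degrees in all, and stays where it is left; light friction, about 1 N at the ball
- start_lever_tip (a point): centre of the black ball (26 mm across) on the lever's free end, 60 mm from the lever's level axis, which runs along the console's y, 62 mm above the bench, 12 mm to -x of the console's middle. The ball is 115 mm above the bench at both ends of the swing, 122 mm when upright, and travels 57 mm towards console +x. Stem 10 mm thick; block under it 70 x 50 mm, top 65 mm high
- small_round_flask: small round-bottomed glass flask, 110 mm high, bulb 60 mm across in a cork ring 67 mm across; loose, leave alone. Origin: centre of the underside; z up
- small_round_flask_mouth (a point): centre of the small round flask's mouth, at its very top
- conical_flask: conical glass flask, 84 mm across the foot, 140 mm high; loose, leave alone. Origin: centre of the underside; z up
- conical_flask_mouth (a point): centre of the conical flask's mouth, at its very top
- small_gauge: small dial gauge of the same make, case 60 mm across, face 70 mm above the bench; fixed, leave alone. Origin: centre of the foot's underside
- small_gauge_face (a point): middle of the small gauge's face
- beaker: glass beaker 70 mm across, 90 mm high; loose bystander. Origin: centre of the underside; z up
- brush_pot: white pot 72 mm across, 100 mm high, with brushes standing up to 180 mm; loose bystander. Origin: centre of the underside; z up
- reagent_bottle: brown glass jar with black cap, 64 mm across, 120 mm high; loose bystander. Origin: centre of the underside; z up
- carton: cardboard carton 60 x 90 x 35 mm; loose bystander. Origin: centre of the underside; z up
- wrench: steel wrench 160 mm long lying flat; loose bystander. Origin: under its middle; z up

How it is judged:
On the way, in this order (a step that is already met when the one before it is completed fails the run):
1. point at the large round flask: tool point (TCP) within 25 mm of the axis of its mouth and 15 to 70 mm above it, for 1.5 s, the lever still off (horizontal distance between the grasp point and large_round_flask_mouth below 0.025 m and z of the grasp point in the frame of large_round_flask_mouth between 0.015 and 0.07 m and value of joint start_lever below 0.3 rad), for 1.5 s.
2. then point at the large gauge: tool point (TCP) within 25 mm of the middle of its face and 15 to 70 mm above it, for 1.5 s, the lever still off (horizontal distance between the grasp point and large_gauge_face below 0.025 m and z of the grasp point in the frame of large_gauge_face between 0.015 and 0.07 m and value of joint start_lever below 0.3 rad), for 1.5 s.
3. then push the lever over to on (past 0.85 rad) (value of joint start_lever above 0.85 rad), for 0.2 s.
At the end, for the whole second after the job is handed in: The lever is over at on (past 0.85 of 1.0 rad) and stays there; every loose thing stands within 12 mm of where it started, at rest (value of joint start_lever above 0.85 rad and distance of each of large_round_flask, small_round_flask, conical_flask, beaker, brush_pot, reagent_bottle, carton, wrench from where it was at the start of the episode below 0.012 m and linear speed of large_round_flask below 0.02 m/s); the robot touches nothing.
It fails at once if the robot touches a flask or a gauge (contact force between any of the fingers, the arm and large_round_flask above 0.5 N or contact force between any of the fingers, the arm and large_gauge above 0.5 N or contact force between any of the fingers, the arm and small_round_flask above 0.5 N or contact force between any of the fingers, the arm and conical_flask above 0.5 N or contact force between any of the fingers, the arm and small_gauge above 0.5 N).
It fails at once if another flask or the small gauge is pointed at (TCP within 15 mm of its axis and less than 45 mm above its mouth or face) ((horizontal distance between the grasp point and small_round_flask_mouth below 0.015 m and z of the grasp point in the frame of small_round_flask_mouth between -0.05 and 0.045 m) or (horizontal distance between the grasp point and conical_flask_mouth below 0.015 m and z of the grasp point in the frame of conical_flask_mouth between -0.05 and 0.045 m) or (horizontal distance between the grasp point and small_gauge_face below 0.015 m and z of the grasp point in the frame of small_gauge_face between -0.05 and 0.045 m)).
It fails at once if a loose thing is moved or lifted by more than 12 mm, or tipped (distance of any of large_round_flask, small_round_flask, conical_flask, beaker, brush_pot, reagent_bottle, carton, wrench from where it was at the start of the episode above 0.012 m or angle between any of large_round_flask, small_round_flask, conical_flask, beaker, brush_pot, reagent_bottle, carton, wrench's own z axis and vertical above 0.2 rad).
It also fails if it takes over 51 s, if anything falls off the work surface, if the arm or the gripper's body presses on something with over 40 N, if the wrist force passes 120 N, or if a joint passes its speed limit or range.

## Working session

There is one attempt and no reset: what is moved stays moved. The work goes in short steps, Python scripts to look and compute and a shell command to move; the robot and the scene stay as the last step left them, time stands still between calls to the robot, and variables do not carry over. Pictures are saved under pics/ and viewed, at most 10 in all, crops included, and the job is handed in when it is done.

```bash
mkdir -p pics
python3 - <<'E'
from station import get_state,cams,nets
import cv2,numpy as np
for c in("top","scene"):
    f=cams.grab_frame(c); cv2.imwrite(f"pics/{c}0.png",f["img"][:,:,::-1])
    for l in["large_round_flask_mouth","small_round_flask_mouth","conical_flask_mouth","large_gauge_face","small_gauge_face","start_lever_tip","console","beaker","brush_pot","reagent_bottle","carton","wrench"]:
        r=nets.pinpoint(c,l)
        print(c,l,[(np.round(d["centre"],3).tolist(),round(d["confidence"],2)) for d in r[:2]])
s=get_state();print(s["t"],s["eef_pos"],s["ee_rot"],s["width"])
E
```

```text
top large_round_flask_mouth [([0.468, -0.1, 0.15], 0.82), ([0.782, -0.121, 0.002], 0.39)]
top small_round_flask_mouth [([0.607, 0.063, 0.11], 0.88)]
top conical_flask_mouth [([0.492, 0.101, 0.138], 0.59)]
top large_gauge_face [([0.468, 0.282, 0.07], 0.93), ([0.492, 0.105, 0.001], 0.72)]
top small_gauge_face [([0.614, 0.236, 0.074], 0.71)]
top start_lever_tip [([0.58, -0.132, 0.116], 0.49)]
top console [([0.608, -0.142, 0.001], 0.89), ([0.481, -0.311, 0.002], 0.72)]
top beaker [([0.479, -0.314, -0.002], 0.85)]
top brush_pot [([0.708, -0.333, 0.003], 0.75)]
top reagent_bottle [([0.654, 0.376, -0.001], 0.66)]
top carton [([0.783, -0.12, 0.001], 0.81)]
top wrench [([0.775, 0.094, 0.005], 0.58)]
scene large_round_flask_mouth [([0.472, -0.096, 0.149], 0.85)]
scene small_round_flask_mouth [([0.611, 0.064, 0.114], 0.76), ([0.488, 0.103, 0.136], 0.32)]
scene conical_flask_mouth [([0.493, 0.107, 0.136], 0.97)]
scene large_gauge_face [([0.466, 0.282, 0.07], 0.97)]
scene small_gauge_face [([0.614, 0.234, 0.071], 0.88), ([0.614, 0.236, -0.005], 0.67)]
scene start_lever_tip [([0.607, -0.14, 0.002], 0.58), ([0.577, -0.131, 0.117], 0.41)]
scene console [([0.608, -0.141, 0.001], 0.96)]
scene beaker [([0.48, -0.314, -0.002], 0.79), ([0.616, 0.238, -0.002], 0.2)]
scene brush_pot [([0.707, -0.327, -0.002], 0.73)]
scene reagent_bottle [([0.658, 0.382, 0.003], 0.59)]
scene carton [([0.783, -0.124, 0.001], 0.73), ([0.607, -0.141, 0.002], 0.68)]
scene wrench [([0.779, 0.097, -0.003], 0.65)]
1.3 [ 0.28491712 -0.61189868  0.24536577] [ 3.14157790e+00 -3.69463232e-05 -2.70578342e+00] 0.0874375754246091
```

View pics/top0.png

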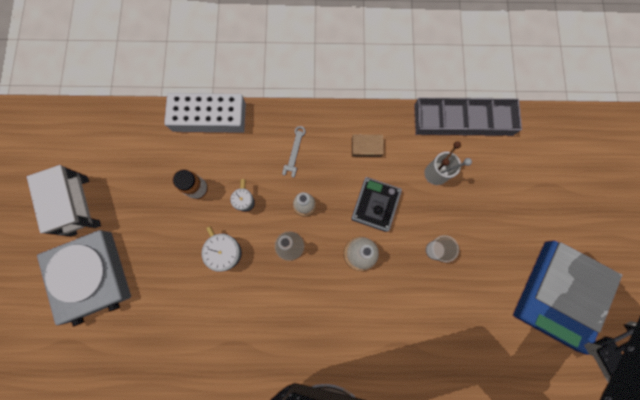

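View pics/scene0.png

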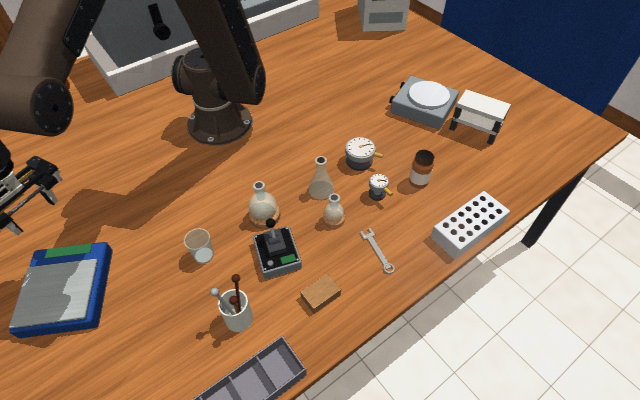

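The nets agree with both pictures: large flask at top-view (362,253), large gauge at (220,252), console at (377,204). I'll zoom in on the console to get the lever's direction.

Run:
```python
from station import cams
import cv2,numpy as np
a=cv2.imread("pics/top0.png")[165:245,335:425];b=cv2.imread("pics/scene0.png")[205:285,235:325]
cv2.imwrite("pics/crop.png",np.hstack([cv2.resize(x,(396,352),interpolation=cv2.INTER_CUBIC) for x in(a,b)]))
for c,ct in(("top","top"),("scene","sc")):
    f=cams.grab_frame(c)
    def pr(P):
        p=f["mtx"]@(f["R"]@np.array(P)+f["t"]);return np.round(p[:2]/p[2],1)
    o={"top":(335,165),"scene":(235,205)}[c]
    for P in([.578,-.1315,.116],[.608,-.1415,.04],[.6366,-.151,.115]):print(c,pr(P),(pr(P)-o)*4.4)
    print(pr([.47,-.098,.15]),pr([.467,.282,.07]))
```

```text
top [376.6 210. ] [183.04 198.  ]
top [375.7 203.8] [179.08 170.72]
top [383.5 188.2] [213.4  102.08]
[366.1 250.9] [220.2 252.2]
scene [270.2 223. ] [154.88  79.2 ]
scene [275.7 247.2] [179.08 185.68]
scene [276.  241.4] [180.4  160.16]
[258.2 185. ] [359.2 146.7]
```

View pics/crop.png

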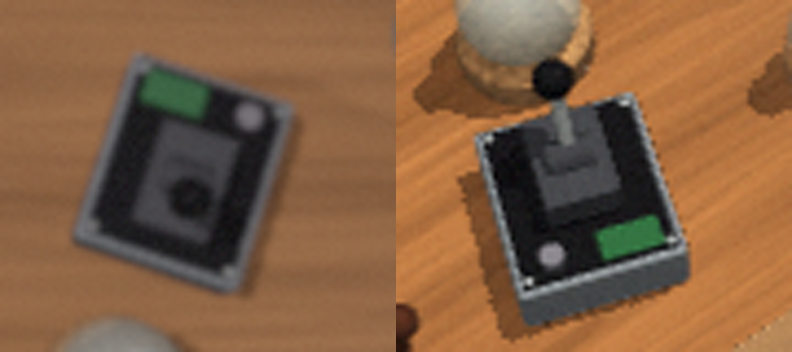

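The console's +x runs along about (0.95, -0.30), away from the base. The ball shows at crop (190,198) in the top view, about (0.578, -0.133), and its green lamp and knob are on the "on" side. Next I'll close the fingers and move above the flask.

```bash
python3 -m creep '{"translation": [[14,40,0],[14,40,0],[14,40,0],[14,40,0],[14,40,0],[14,40,0],[14,40,0],[14,40,0]], "spin": [-0.093,-0.093,-0.093,-0.093,-0.093,-0.093,-0.093,-0.093], "gripper": [0,0,0,0,0,0,0,0]}'
python3 -m creep '{"translation": [[14,40,0],[14,40,0],[14,40,0],[14,40,0],[17,34,0],[0,0,0],[0,0,0],[0,0,0]], "spin": [0,0,0,0,0,0,0,0], "gripper": [0,0,0,0,0,0,0,0]}'
```

```text
t: 2.2
eef_pos: [0.3972, -0.2904, 0.2457]
ee_rot: [3.142, 0.001, 2.829]
force: [1.2, 0.5, 0.2]
width: 0.0292
gripper_force: 0.0
t: 3.0
eef_pos: [0.4696, -0.0983, 0.2453]
ee_rot: [-3.141, -0.0, 2.833]
force: [1.3, 0.6, 1.2]
width: 0.0004
gripper_force: 0.0
```

```bash
python3 -m creep '{"translation": [[0,0,-13],[0,0,-13],[0,0,-13],[0,0,-12],[0,0,0],[0,0,0],[0,0,0],[0,0,0]], "spin": [0,0,0,0,0,0,0,0], "gripper": [0,0,0,0,0,0,0,0]}'
python3 - <<'E'
from station import cams
import cv2
for c in("scene","wrist"):
    f=cams.grab_frame(c)["img"][:,:,::-1]
    cv2.imwrite(f"pics/{c}1.png",f)
s=cv2.imread("pics/scene1.png")[100:280,160:400]
w=cv2.imread("pics/wrist1.png")
import numpy as np
cv2.imwrite("pics/c1.png",np.hstack([cv2.resize(s,(400,300)),cv2.resize(w,(400,300))]))
E
```

```text
t: 3.8
eef_pos: [0.4703, -0.098, 0.195]
ee_rot: [3.141, 0.001, 2.833]
force: [-0.7, 0.7, 0.7]
width: 0.0004
gripper_force: 0.0
```

View pics/c1.png

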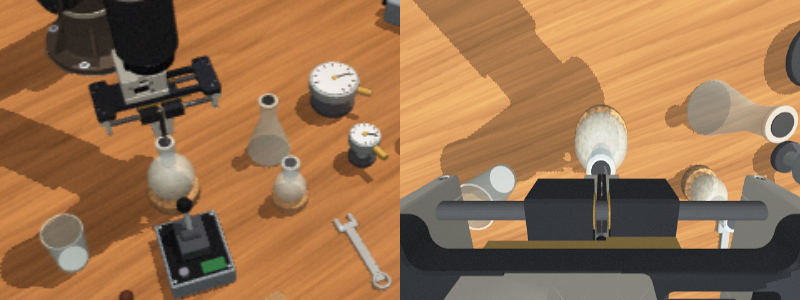

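The fingertips are centred just above the large flask's mouth: in the left half it sits at (165,142), and the wrist view on the right also shows it centred. I'll hold here, then move to the gauge.

```bash
H='x'; python3 -m creep '{"translation": [[0,0,0],[0,0,0],[0,0,0],[0,0,0],[0,0,0],[0,0,0],[0,0,0],[0,0,0]], "spin": [0,0,0,0,0,0,0,0], "gripper": [0,0,0,0,0,0,0,0]}'
python3 -m creep '{"translation": [[0,0,0],[0,0,0],[0,0,0],[0,0,0],[0,0,0],[0,0,0],[0,0,0],[0,0,0]], "spin": [0,0,0,0,0,0,0,0], "gripper": [0,0,0,0,0,0,0,0]}'
python3 -m creep '{"translation": [[0,0,0],[0,0,0],[0,0,0],[0,0,0],[0,0,0],[0,0,17],[0,0,17],[0,0,16]], "spin": [0,0,0,0,0,0,0,0], "gripper": [0,0,0,0,0,0,0,0]}'
python3 -m creep '{"translation": [[0,38,0],[0,38,0],[0,38,0],[0,38,0],[0,38,0],[0,38,0],[0,38,0],[0,38,0]], "spin": [0,0,0,0,0,0,0,0], "gripper": [0,0,0,0,0,0,0,0]}'
python3 -m creep '{"translation": [[-2,38,0],[-1,38,0],[0,0,0],[0,0,-35],[0,0,-35],[0,0,-30],[0,0,-15],[0,0,0]], "spin": [0,0,0,0,0,0,0,0], "gripper": [0,0,0,0,0,0,0,0]}'
```

```text
t: 4.7
eef_pos: [0.4699, -0.0979, 0.1944]
ee_rot: [3.142, 0.0, 2.833]
force: [-0.7, -0.4, 0.3]
width: 0.0007
gripper_force: 0.0
t: 5.5
eef_pos: [0.4699, -0.0979, 0.1944]
ee_rot: [3.142, 0.0, 2.833]
force: [1.0, -0.2, -0.1]
width: 0.0003
gripper_force: 0.0
t: 6.3
eef_pos: [0.4699, -0.0979, 0.245]
ee_rot: [-3.141, -0.0, 2.833]
force: [0.3, 0.3, -0.3]
width: 0.0003
gripper_force: 0.0
t: 7.1
eef_pos: [0.4697, 0.2077, 0.2446]
ee_rot: [3.141, 0.0, 2.834]
force: [0.0, -0.6, 0.0]
width: 0.0008
gripper_force: 0.0
t: 7.9
eef_pos: [0.4658, 0.2807, 0.127]
ee_rot: [-3.137, -0.002, 2.833]
force: [-0.5, -0.2, 0.5]
width: 0.0005
gripper_force: 0.0
```

```bash
python3 -m creep '{"translation": [[1,1,-14],[0,0,0],[0,0,0],[0,0,0],[0,0,0],[0,0,0],[0,0,0],[0,0,0]], "spin": [0,0,0,0,0,0,0,0], "gripper": [0,0,0,0,0,0,0,0]}'
python3 - <<'E'
from station import cams
import cv2,numpy as np
f=[cams.grab_frame(c)["img"][:,:,::-1] for c in("scene","wrist")]
cv2.imwrite("pics/c2.png",np.hstack([cv2.resize(f[0][60:240,260:500],(400,300)),cv2.resize(f[1],(400,300))]))
E
```

```text
t: 8.7
eef_pos: [0.4679, 0.2831, 0.1155]
ee_rot: [3.141, 0.0, 2.833]
force: [-0.2, -0.4, -0.2]
width: 0.0007
gripper_force: 0.0
```

View pics/c2.png

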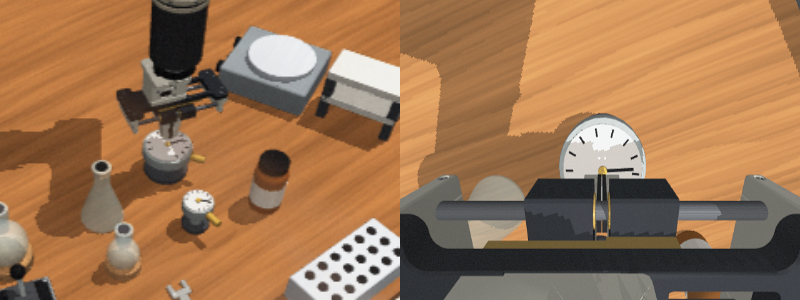

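The fingertips are over the middle of the large gauge's face, with clear space beneath them. I'll hold, rise, and go behind the lever.

```bash
python3 -m creep '{"translation": [[0,0,0],[0,0,0],[0,0,0],[0,0,0],[0,0,0],[0,0,0],[0,0,0],[0,0,0]], "spin": [0,0,0,0,0,0,0,0], "gripper": [0,0,0,0,0,0,0,0]}'
python3 -m creep '{"translation": [[0,0,0],[0,0,0],[0,0,0],[0,0,0],[0,0,0],[0,0,0],[0,0,0],[0,0,0]], "spin": [0,0,0,0,0,0,0,0], "gripper": [0,0,0,0,0,0,0,0]}'
python3 -m creep '{"translation": [[0,0,0],[0,0,0],[0,0,0],[0,0,25],[0,0,35],[0,0,35],[0,0,35],[0,0,0]], "spin": [0,0,0,0,0,0,0,0], "gripper": [0,0,0,0,0,0,0,0]}'
python3 -m creep '{"translation": [[7,-37,0],[7,-37,0],[7,-37,0],[7,-37,0],[7,-37,0],[7,-37,0],[7,-37,0],[7,-37,0]], "spin": [0,0,0,0,0,0,0,0], "gripper": [0,0,0,0,0,0,0,0]}'
python3 -m creep '{"translation": [[7,-37,0],[7,-37,0],[7,-36,0],[0,0,0],[0,0,-25],[0,0,-25],[0,0,-30],[0,0,0]], "spin": [0,0,0,0,0,0,0,0], "gripper": [0,0,0,0,0,0,0,0]}'
python3 - <<'E'
from station import cams,nets
import cv2,numpy as np
F={c:cams.grab_frame(c) for c in("scene","wrist")}
f=[F[c]["img"][:,:,::-1] for c in F]
cv2.imwrite("pics/c3.png",np.hstack([cv2.resize(f[0][150:300,190:390],(400,300)),cv2.resize(f[1],(400,300))]))
for c in F:print(c,[(np.round(d["centre"],3).tolist(),round(d["confidence"],2)) for d in nets.pinpoint(c,"start_lever_tip")])
E
```

```text
t: 9.6
eef_pos: [0.4679, 0.2831, 0.1153]
ee_rot: [-3.142, -0.0, 2.833]
force: [0.1, -0.8, -0.5]
width: 0.0005
gripper_force: 0.0
t: 10.4
eef_pos: [0.4679, 0.2831, 0.1154]
ee_rot: [3.142, 0.0, 2.833]
force: [-0.6, -0.6, -0.0]
width: 0.0007
gripper_force: 0.0
t: 11.2
eef_pos: [0.4699, 0.2847, 0.2508]
ee_rot: [3.134, 0.005, 2.834]
force: [-0.6, 0.5, -0.1]
width: 0.0006
gripper_force: 0.0
t: 12.0
eef_pos: [0.5239, -0.0144, 0.2452]
ee_rot: [3.141, 0.0, 2.834]
force: [1.2, -0.4, -0.4]
width: 0.0004
gripper_force: 0.0
t: 12.8
eef_pos: [0.5421, -0.1225, 0.1614]
ee_rot: [-3.14, -0.007, 2.833]
force: [-0.9, -0.8, 0.1]
width: 0.0006
gripper_force: 0.0
scene [([0.576, -0.136, 0.116], 0.56), ([0.482, -0.312, -0.001], 0.53)]
wrist []
```

View pics/c3.png

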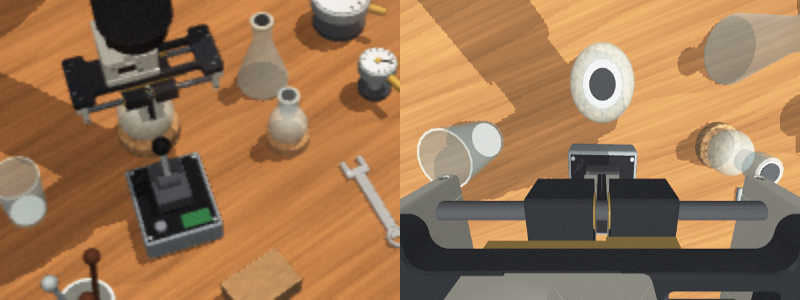

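The fingers are between the flask and the ball (left half: fingers about (150,110), ball (162,146)), and the hand clears the flask. Next I'll descend and push along (0.95, -0.30).

```bash
python3 -m creep '{"translation": [[0,-2,-10],[0,0,-10],[0,0,-10],[0,0,-10],[0,0,0],[0,0,0],[0,0,0],[0,0,0]], "spin": [0,0,0,0,0,0,0,0], "gripper": [0,0,0,0,0,0,0,0]}'
python3 -m creep '{"translation": [[5,-1.5,0],[5,-1.5,0],[5,-1.5,0],[5,-1.5,0],[5,-1.5,0],[5,-1.5,0],[5,-1.5,0],[0,0,0]], "spin": [0,0,0,0,0,0,0,0], "gripper": [0,0,0,0,0,0,0,0]}'
python3 -m creep '{"translation": [[5,-1.5,0],[5,-1.5,0],[3,-1,0],[0,0,0],[0,0,0]], "spin": [0,0,0,0,0], "gripper": [0,0,0,0,0]}'
python3 - <<'E'
from station import cams,nets
import cv2,numpy as np
F={c:cams.grab_frame(c) for c in("scene","wrist")}
f=[F[c]["img"][:,:,::-1] for c in F]
cv2.imwrite("pics/c4.png",np.hstack([cv2.resize(f[0][150:300,190:390],(400,300)),cv2.resize(f[1],(400,300))]))
for c in F:print(c,[(np.round(d["centre"],3).tolist(),round(d["confidence"],2)) for d in nets.pinpoint(c,"start_lever_tip")])
E
```

```text
t: 13.8
eef_pos: [0.5452, -0.1249, 0.1258]
ee_rot: [3.141, 0.001, 2.833]
force: [0.3, -0.5, -0.1]
width: 0.0006
gripper_force: 0.0
t: 14.6
eef_pos: [0.5808, -0.1356, 0.1252]
ee_rot: [-3.142, 0.0, 2.833]
force: [-0.6, 0.3, -0.1]
width: 0.0005
gripper_force: 0.0
t: 15.1
eef_pos: [0.5932, -0.1394, 0.1253]
ee_rot: [3.141, 0.0, 2.833]
force: [-0.6, 0.8, 0.1]
width: 0.0003
gripper_force: 0.0
scene [([0.616, -0.144, 0.117], 0.65)]
wrist []
```

View pics/c4.png

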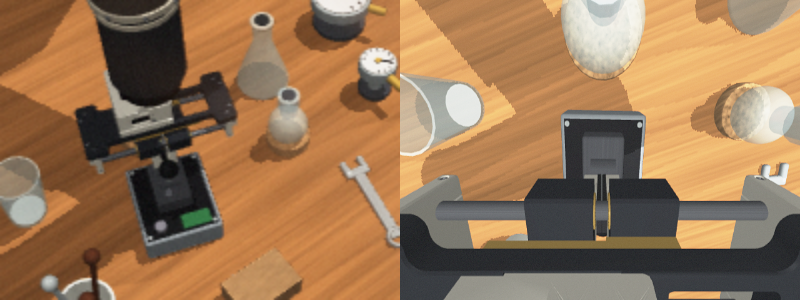

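The lever has swung past upright, with the ball at left (168,170) and estimated at x=0.616; the end stop should be near 0.624. I'll push on gently until the force rises.

```bash
for i in 1; do python3 -m creep '{"translation": [[2,-0.6,0],[2,-0.6,0],[2,-0.6,0],[0,0,0]], "spin": [0,0,0,0], "gripper": [0,0,0,0]}'
python3 -m creep '{"translation": [[2,-0.6,0],[0,0,0]], "spin": [0,0], "gripper": [0,0]}'
python3 -m creep '{"translation": [[2,-0.6,0],[0,0,0]], "spin": [0,0], "gripper": [0,0]}'; done
```

```text
t: 15.7
eef_pos: [0.599, -0.1412, 0.1251]
ee_rot: [-3.141, -0.0, 2.833]
force: [-1.4, -1.3, -1.3]
width: 0.0004
gripper_force: 0.4
t: 15.9
eef_pos: [0.6011, -0.1418, 0.1252]
ee_rot: [-3.142, -0.0, 2.833]
force: [-1.2, -0.7, -0.2]
width: 0.0005
gripper_force: 0.4
t: 16.1
eef_pos: [0.6029, -0.1424, 0.1253]
ee_rot: [-3.142, -0.0, 2.833]
force: [-0.5, 0.6, -0.8]
width: 0.0006
gripper_force: 0.6
```

```bash
python3 -m creep '{"translation": [[1,-0.3,0],[1,-0.3,0],[0,0,0]], "spin": [0,0,0], "gripper": [0,0,0]}' | head -4
python3 -m creep '{"translation": [[1,-0.3,0],[0,0,0]], "spin": [0,0], "gripper": [0,0]}'| head -4
python3 - <<'E'
from station import cams,nets
import numpy as np
cams.grab_frame("scene")
print([(np.round(d["centre"],3).tolist(),round(d["confidence"],2)) for d in nets.pinpoint("scene","start_lever_tip")])
E
```

```text
t: 16.4
eef_pos: [0.6035, -0.1427, 0.125]
ee_rot: [-3.141, -0.003, 2.833]
force: [-6.2, 3.6, 1.7]
t: 16.6
eef_pos: [0.6037, -0.1428, 0.1249]
ee_rot: [-3.141, -0.004, 2.833]
force: [-8.8, 4.4, 4.5]
[]
```

The force is up and motion has stopped at x=0.6037, about where the end stop was predicted. I'll back off, rise, and check.

```bash
python3 -m creep '{"translation": [[-10,3,0],[-10,3,0],[-5,1.5,0],[0,0,25],[0,0,35],[0,0,35],[0,0,25],[0,0,0]], "spin": [0,0,0,0,0,0,0,0], "gripper": [0,0,0,0,0,0,0,0]}'
python3 -m creep '{"translation": [[-10,-40,0],[-10,-40,0],[-10,-40,0],[-10,-40,0],[-10,-40,0],[-10,-40,0],[0,0,0],[0,0,0]], "spin": [0,0,0,0,0,0,0,0], "gripper": [0,0,0,0,0,0,0,0]}'
python3 - <<'E'
from station import cams,nets
import cv2,numpy as np
f=[]
for c in("scene","top"):
    f.append(cams.grab_frame(c)["img"][:,:,::-1])
    print(c,[(np.round(d["centre"],3).tolist(),round(d["confidence"],2)) for d in nets.pinpoint(c,"start_lever_tip")])
cv2.imwrite("pics/c5.png",np.hstack([cv2.resize(f[0][150:300,190:390],(400,300)),cv2.resize(f[1][125:275,290:490],(400,300))]))
E
```

```text
t: 17.5
eef_pos: [0.5829, -0.136, 0.2502]
ee_rot: [3.14, 0.008, 2.834]
force: [0.4, 0.3, -0.3]
width: 0.0004
gripper_force: 0.0
t: 18.3
eef_pos: [0.5201, -0.3766, 0.2445]
ee_rot: [3.141, -0.001, 2.831]
force: [-0.6, 0.7, -0.1]
width: 0.0002
gripper_force: 0.0
scene [([0.624, -0.15, 0.113], 0.58)]
top [([0.629, -0.148, 0.11], 0.68)]
```

View pics/c5.png

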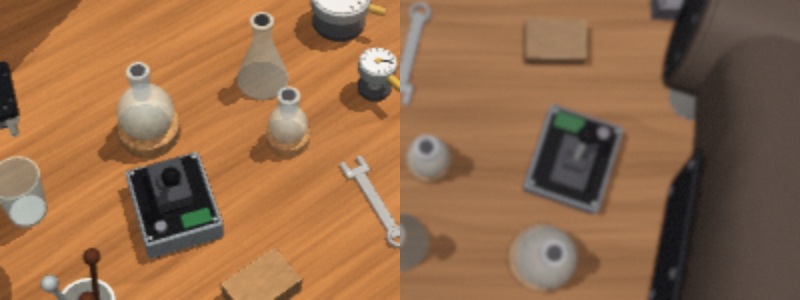

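The lever leans fully towards "on", with the ball at left (170,177) and estimated at (0.625, -0.149). Everything visible stands where it did, and the arm is clear.

```bash
python3 -c "
from station import arm;print(arm.job_done())"
```

```text
the job is handed in; nothing more can be done
None
```

I pointed at the large flask and then the large gauge for at least two seconds each, pushed the lever to its "on" end stop, backed the arm clear, and handed the job in; no verdict came back.

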